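Fit the boom tube into the model helicopter frame

TASK

First fold the yellow front panel of the tray's dust cover right over until it lies flat on the white rear panel. Then take the blue boom tube out of the tray and thread it, nose first, through both aluminium blocks of the model helicopter frame, until its black collar is fully home against the first block; let go and leave it there. Do not let the tube drop and do not disturb the bottle, the white jar lid, the small engine or the screwdriver.

Things in the scene. Friction and masses are not known exactly. Their poses are not given: they have to be found in the camera images.
- tray: Grey open tray fixed to the bench, left or right of centre, x axis away from the robot (yaw up to 0.35 rad). Origin on the bench under the cover's middle hinge. Front wall (20 mm high) at x -100 mm, rear wall at x +90 mm, side walls at y +/-105 mm (60 mm high), floor 6 mm thick. Rubber saddles at x -58, y +/-60 mm (12 mm wide) hold the tube along y, axis 48 mm above the bench, nose towards -y.
- cover_hinge (a point): Middle of the line of the middle hinge of the bifold cover, which joins its two panels: along the tray's y, 66 mm above the bench, at the level of the panels' top faces while the rear panel lies flat; axes as the tray's.
- cover_front (a joint): Hinge between the cover's yellow front and white rear panels, rad. 0: front panel level, closed over the tray's front; grows as its free edge rises and swings (pi/2 upright) towards the tray's +x; 3.14: folded flat on the rear panel. Starts half open. Friction (0.09 N m) holds it at any angle; push it near its free edge.
- cover_rear (a joint): Hinge of the white rear panel on the tray's rear wall (90 mm behind the middle hinge), rad. 0: flat over the rear of the tray, as at the start; it must stay down. Stiff (0.5 N m of friction).
- cover_edge (a point): Middle of the front panel's free edge (black strip). The yellow panel is 100 mm from hinge to edge, 210 mm wide, 6 mm thick; the white one 90 mm, 210 mm wide, 6 mm thick.
- boom_nose (a point): Centre of the nose end of the blue boom tube (loose, 160 mm long, 12 mm diameter, about 60 g; nose tapered over the last 5 mm). Its x axis points out of the nose along the tube.
- boom_collar (a point): Point on the tube's axis at the nose-side face of its black stop collar (20 mm diameter, 8 mm long), 84 mm behind the nose. Behind the collar 68 mm of bare tube remains to grip; the middle of the tube's length is 4 mm in front of this point.
- boom_tail (a point): Centre of the tail end of the boom tube, 160 mm behind the nose.
- frame: Helicopter frame on black skids, fixed to the bench. Origin on the bench under the first hole's mouth; x axis, away from the robot (yaw up to 0.35 rad), is the way the tube goes in. Aluminium blocks at x 0 to 14 and 58 to 72 mm, 44 mm wide, to 20 mm above the hole axis. Deck 56 mm wide, x -7 to 167 mm, top 70 mm up; motor, 32 mm across, 30 mm high, on it at x 140. Skids at y +/-58, from x -30.
- hole1 (a point): Centre of the mouth of the first block's hole (near face): 15 mm diameter through hole, with a 3 mm chamfer, axis level along the frame's x, 90 mm above the bench; axes as the frame's.
- hole2 (a point): Centre of the mouth of the second block's hole, of the same size and on the same axis, 58 mm beyond the first.
- bottle_mid (a point): Middle of the bystander bottle: white with a blue band, 60 mm diameter, 165 mm tall, loose; this point is 82 mm above its foot.
- lid_mid (a point): Middle of the bystander jar lid: white disc, 64 mm diameter, 14 mm thick, loose.
- engine_mid (a point): Middle of the bystander engine: small dark engine with purple fins, 36 mm diameter, 78 mm tall, standing loose about 100 mm to the +y side of the frame.
- screwdriver_grip (a point): Handle of the bystander screwdriver lying loose on the bench near the robot, up to 35 mm high.
- boom: The whole blue boom tube; origin on its axis, mid-length (80 mm behind the nose), x axis towards the nose.
Mind the look-alikes: they are no part of the job. Of the things like the boom, leave any that is brown, purple or turquoise; of the rest the smaller one is meant.

How it is judged:
By the outcome, as a careful person would: the job done as asked, in the order asked, and still so for the second after the job is handed in, with the robot touching nothing.
It also fails if it takes over 72 s, if anything falls off the work surface, if the arm or the gripper's body presses on something with over 40 N, if the wrist force passes 120 N, or if a joint passes its speed limit or range.

ROBOT

A 7-joint arm with a two-finger parallel gripper is mounted at the origin on the work surface. World frame = base frame: x ahead of the robot, y to its left, z up, the work surface at z = 0. Lengths are in mm, angles in rad, forces in N, time in s.
With the tool pointing down it reaches from about 400 to 875 mm from the base axis. Payload 19.3 kg.
Tool frame: the origin (TCP) lies at the very end of the fingers, on their centre line; the grasp point (between the pads) lies 19 mm behind it (grip_point_offset is the z of the grasp point in the tool frame, in mm); z points along the fingers, x is the direction in which the jaws open and shut, and the axes are right-handed (so a half turn about z gives the same grasp; the last joint's range is limited). The gripper opens to 85 mm and grips with 20 to 120 N. Pads are 22 mm wide; open, the fingers measure 114 mm over their backs; the gripper's body (76 mm by 85 mm) begins 54 mm behind the grasp point. The pads swing forward as they close: fully open they stand 13 mm farther back than shut.
Start: joints at [1.225, 0.521, -0.036, 1.599, 0.021, 1.021, -0.113], TCP at [170.17, -601.379, 231.291] pointing down, gripper open.
Joint ranges: [-2.91, 2.91], [-0.3, 2.13], [-1.5, 1.42], [0.17, 2.43], [-1.26, 4.41], [0.16, 1.93], [-2.52, 2.52]. Speed limits (rad/s): [1.89, 1.89, 2.39, 2.39, 3.01, 3.01, 3.01].

INTERFACE

Orientations are given as a 3x3 rotation matrix whose columns are the frame's x, y, z axes.
In Python, from workcell import movep, movel, goto_joints, open_gripper, clamp, wait, inverse_kinematics, read_state, camera, PlanningError, finish_job, grip_point_offset gives the robot as it stands. Calls block until the motion is done:
- movep(position, orientation): joint-space move of the TCP to a pose.
- movel(position, frame=None, max_speed=150, guard=None): straight line of the TCP; frame=None keeps the orientation; max_speed is the mean speed in mm/s. With guard (N) it stops when the force on the tool has changed by that much, and returns True; else False.
- goto_joints(angles): joint-space move.
- open_gripper() and clamp(): open the fingers fully, or close them until they stop; the grip force is fixed at half the most.
- wait(seconds).
- inverse_kinematics(position, orientation): joint angles nearest the present ones, or None.
- read_state(): the state.
- camera(name): name is "scene" or "top" or "wrist"; returns a dict with "image" (480x640x3 uint8, blue, green, red), "range_z" (480x640 float32, mm along the optical axis (not along the pixel's ray), 0 where there is no reading), "fx", "fy", "cx", "cy" (pixels), "cam_to_world" (4x4, takes a point from camera to world coordinates). Camera axes: x right, y up, looking along -z (the intrinsics and any distortion apply to the point x, -y, -z); pixel columns grow to the right and rows downward; lengths in mm; the calibration is good to about 2 mm. The wrist camera is an equidistant fisheye: a pixel r from the principal point sees the ray r / f radians off the axis. A picture is of the moment at which its call begins.
A pose or a line that the arm cannot do raises PlanningError and nothing moves.
- finish_job(): hands the job in, once; it reports no verdict.
The state is a dict: "time": time; "qpos": joint angles; "qvel": joint speeds; "joint_efforts": joint torques, N m; "eef_pos": TCP position; "tool_rot": TCP orientation; "ft_force": force on the tool from outside, world axes, zero at the start; "torque": the same for the moment, N m; "finger_gap": finger opening in mm.
Only numpy, scipy, OpenCV 4.12 (cv2) and the standard library are available. Lean on these libraries where they do the work, as an engineer would, in place of code of your own. Each camera call takes 0.05 s, during which the arm holds its last target.

## Working session

There is one attempt and no reset: what is moved stays moved. The work goes in short steps, each a Python script; the robot and the scene stay as the last script left them, time stands still between calls to the robot, and variables do not carry over. Pictures are saved under pics/ and viewed, and the job is handed in when it is done.

```bash
ls; mkdir -p pics
python3 - <<'E'
from workcell import *
import cv2,numpy as np
for n in ("scene","top"):
    c=camera(n); cv2.imwrite(f"pics/{n}0.png",c["image"]); np.savez(f"{n}0.npz",**c)
    print(n,c["fx"],c["fy"],c["cx"],c["cy"],np.round(c["cam_to_world"],3).tolist(),c.keys())
print(read_state(), grip_point_offset)
E
```

```text
pics
scene 508.2563484588238 508.2563484588238 313.1915159358264 245.9641722561767 [[0.064, -0.742, 0.667, 1417.889], [0.998, 0.039, -0.052, -103.899], [0.012, 0.669, 0.743, 1033.773], [0.0, 0.0, 0.0, 1.0]] dict_keys(['image', 'range_z', 'fx', 'fy', 'cx', 'cy', 'cam_to_world'])
top 602.6824619007755 602.6824619007755 320.85524639801326 242.62757503583995 [[0.01, 0.993, -0.12, 443.162], [-1.0, 0.01, 0.001, -47.339], [0.002, 0.12, 0.993, 1222.411], [0.0, 0.0, 0.0, 1.0]] dict_keys(['image', 'range_z', 'fx', 'fy', 'cx', 'cy', 'cam_to_world'])
{'time': 0.1, 'qpos': array([ 1.22480714,  0.52191721, -0.03634188,  1.59992826,  0.0211977 ,
        1.02107919, -0.11280195]), 'qvel': array([ 0.00078477, -0.00090896, -0.0004596 , -0.00329099, -0.00196539,
       -0.00094512,  0.00052253]), 'joint_efforts': array([ 5.91961390e-03, -9.28489494e+01,  1.98534116e+00, -3.70527291e+01,
        1.81621243e-02,  5.45330549e-03,  1.55901472e-05]), 'eef_pos': array([ 170.09254768, -601.11633038,  230.81443824]), 'tool_rot': array([[ 2.72304302e-01, -9.62211136e-01, -3.11018251e-04],
       [-9.62210722e-01, -2.72304474e-01,  8.94711353e-04],
       [-9.45592888e-04,  5.56313452e-05, -9.99999551e-01]]), 'ft_force': array([-0.76608845,  0.21477352,  1.49580679]), 'torque': array([0.00133142, 0.00732638, 0.01169196]), 'finger_gap': 85.69359495930738} -18.700000000000003
```

View pics/scene0.png

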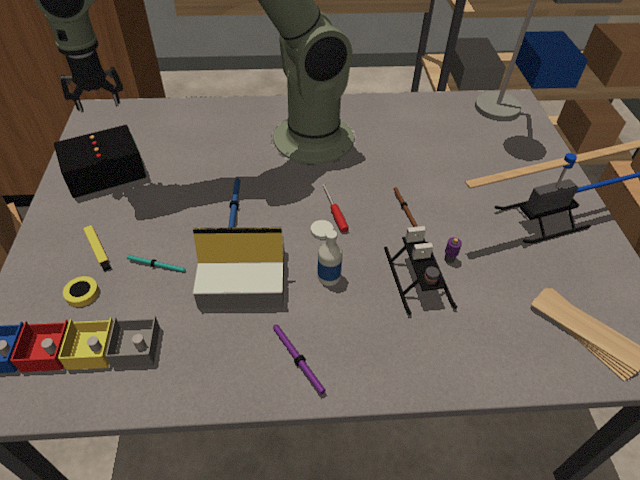

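View pics/top0.png

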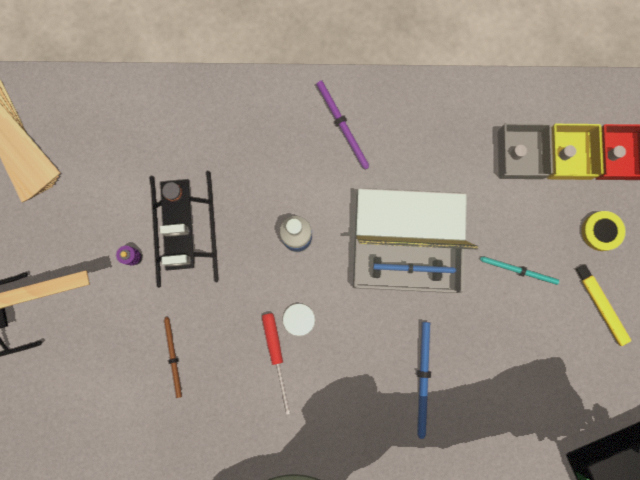

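Candidates (top image): small blue tube in the tray (413,268), a large blue one (424,380), turquoise (520,270), purple (342,125) and brown (173,357). By the description it's the one in the tray. I'll check it in a close crop.

```bash
cat > h.py <<'E'
import numpy as np, cv2
def load(n):
    d=np.load(n,allow_pickle=True); return {k:d[k] for k in d.files}
def cloud(c):
    z=c["range_z"]; v,u=np.mgrid[0:480,0:640]
    P=np.stack([(u-c["cx"])/c["fx"]*z,-(v-c["cy"])/c["fy"]*z,-z],-1)
    T=c["cam_to_world"]; W=P@T[:3,:3].T+T[:3,3]; W[z==0]=np.nan
    return W
def at_z(c,u,v,h):
    d=np.array([(u-c["cx"])/c["fx"],-(v-c["cy"])/c["fy"],-1.]); T=c["cam_to_world"]
    r=T[:3,:3]@d; o=T[:3,3]; return o+r*(h-o[2])/r[2]
E
python3 - <<'E'
from h import *
c=load("top0.npz"); im=c["image"]
a=cv2.resize(im[180:300,345:485],None,fx=4,fy=4,interpolation=cv2.INTER_CUBIC)
b=cv2.resize(im[165:295,110:250],None,fx=4,fy=4,interpolation=cv2.INTER_CUBIC)[:480]
cv2.imwrite("pics/crop_tray.png",a);cv2.imwrite("pics/crop_frame.png",b)
W=cloud(c)
for n,(u,v) in dict(bench=(300,400),tube1=(390,267),collar=(411,268),tube2=(440,269),panel=(410,215),wl=(356,270),lid=(298,320),bottle=(294,227),engine=(126,255),blk1=(175,260),blk2=(174,230),motor=(171,191)).items():
    print(n,np.round(W[v,u],1))
E
```

```text
bench [276.6 -10.    0.6]
tube1 [ 537.8 -182.7   56.4]
collar [ 536.1 -223.1   58.7]
tube2 [ 535.1 -280.1   54.1]
panel [ 638.3 -220.4   68.9]
wl [ 531.3 -116.8   56.4]
lid [433.7  -4.2  11.7]
bottle [ 5.983e+02 -1.000e-01  1.649e+02]
engine [554.4 324.9  72.6]
blk1 [542.2 221.1 112.5]
blk2 [598.7 226.2 108.1]
motor [674.2 236.6 100.9]
```

View pics/crop_tray.png

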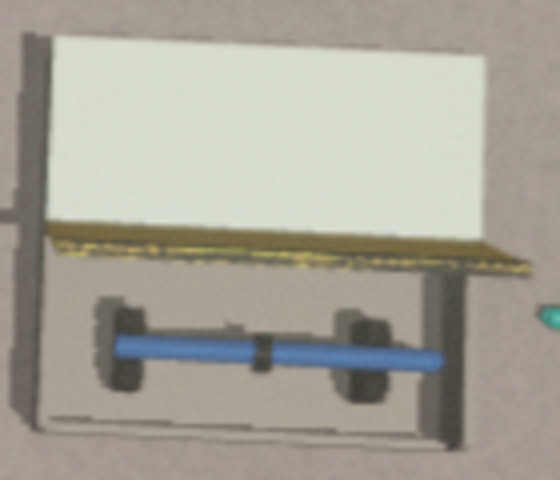

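View pics/crop_frame.png

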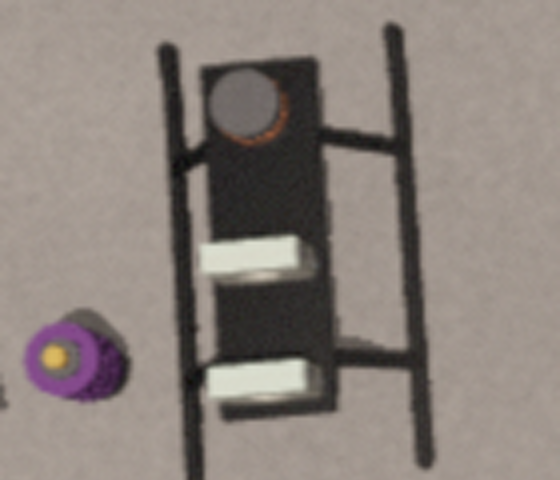

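```bash
cat > meas.py <<'E'
from h import *
import sys
def comp(mask,seed=None):
    n,l,s,_=cv2.connectedComponentsWithStats(mask.astype(np.uint8)); 
    return [(l==i) for i in range(1,n) if s[i,4]>15]
def run(top,scene):
  for name,c in (("top",top),("scene",scene)):
    W=cloud(c); im=c["image"].astype(int); hsv=cv2.cvtColor(c["image"],cv2.COLOR_BGR2HSV).astype(int)
    Z=W[...,2]
    # white panel
    def rect(m,h,lab):
        v,u=np.nonzero(m); P=np.array([at_z(c,a,b,h)[:2] for a,b in zip(u,v)],np.float32)
        r=cv2.minAreaRect(P); bp=cv2.boxPoints(r)
        print(name,lab,"n",len(P),"c",np.round(r[0],1),"sz",np.round(r[1],1),"ang",round(r[2],2),"z",round(float(np.nanmedian(Z[m])),1))
        return bp
    white=(hsv[...,1]<45)&(hsv[...,2]>150)
    def near(x,y,R): return (np.hypot(W[...,0]-x,W[...,1]-y)<R)
    for m in comp(white&(Z>58)&(Z<80)&near(640,-220,160)):
        if m.sum()>300: print(np.round(rect(m,66,"panel"),1).tolist())
    for m in comp(white&(Z>98)&(Z<120)&near(570,223,70)):
        if m.sum()>40: print(np.round(rect(m,110,"block"),1).tolist())
    blue=(hsv[...,0]>95)&(hsv[...,0]<125)&(hsv[...,1]>110)&near(537,-225,120)&(Z>35)&(Z<80)
    if blue.sum()>20: print(np.round(rect(blue,50,"tube"),1).tolist())
    dk=(im.max(-1)<70)&(Z>60)&(Z<80)&near(610,228,130)
    ms=comp(dk)
    if ms:
        m=max(ms,key=lambda m:m.sum()); print(np.round(rect(m,70,"deck"),1).tolist())
    ye=(hsv[...,0]>18)&(hsv[...,0]<35)&(hsv[...,1]>100)&near(580,-220,160)&(Z>60)
    P=W[ye]; 
    if len(P)>50:
        m=P.mean(0); s=np.linalg.svd(P-m,full_matrices=False)[2]; print(name,"yellow",len(P),m.round(1),"normal",s[2].round(3),"zmax",P[:,2].max().round(1))
if __name__=="__main__":
  run(load("top0.npz"),load("scene0.npz"))
E
python3 meas.py
```

```text
top panel n 5074 c [ 641.5 -222.6] sz [209.9  93.3] ang 87.83 z 66.1
[[590.9000244140625, -325.79998779296875], [684.2000122070312, -329.29998779296875], [692.0999755859375, -119.5], [598.9000244140625, -116.0]]
top block n 192 c [600.8 230.7] sz [14.9 46.5] ang 5.86 z 109.5
[[591.0, 253.10000610351562], [595.7000122070312, 206.8000030517578], [610.5, 208.39999389648438], [605.7999877929688, 254.60000610351562]]
top block n 191 c [543.4 223.9] sz [14.5 44.7] ang 6.34 z 109.4
[[533.7999877929688, 245.39999389648438], [538.7000122070312, 200.89999389648438], [553.0999755859375, 202.5], [548.2000122070312, 246.89999389648438]]
top tube n 253 c [ 536.5 -230.2] sz [156.1   7.5] ang 87.94 z 53.5
[[530.0, -308.1000061035156], [537.5, -308.3999938964844], [543.0999755859375, -152.3000030517578], [535.5999755859375, -152.10000610351562]]
top deck n 1631 c [616.  230.8] sz [172.4  58.5] ang 6.15 z 69.6
[[527.2000122070312, 250.60000610351562], [533.4000244140625, 192.39999389648438], [704.7999877929688, 210.89999389648438], [698.5999755859375, 269.1000061035156]]
top yellow 342 [ 581.9 -213.4 
[... 252 characters left out ...]
ne block n 77 c [543.4 225. ] sz [15.7 43.3] ang 4.78 z 111.1
[[533.7000122070312, 246.0], [537.2999877929688, 202.8000030517578], [553.0, 204.10000610351562], [549.4000244140625, 247.3000030517578]]
scene block n 82 c [601.3 230.3] sz [15.4 43.4] ang 6.9 z 110.8
[[591.0, 250.89999389648438], [596.2000122070312, 207.8000030517578], [611.5, 209.6999969482422], [606.2999877929688, 252.8000030517578]]
scene deck n 706 c [618.7 229.7] sz [174.9  62.7] ang 5.5 z 71.0
[[528.5999755859375, 252.5], [534.5999755859375, 190.10000610351562], [708.7999877929688, 206.89999389648438], [702.7999877929688, 269.29998779296875]]
scene yellow 2683 [ 583.9 -221.   113.5] normal [ 0.973 -0.038  0.228] zmax 168.1
```

The crop shows the blue tube with its black collar at (262,352) in the saddles, tail left (115,345) and nose right (443,360). The tray has yaw about -0.037 and the panel is about 76° open. Folding now.

```bash
cat > poses.py <<'E'
import numpy as np
psi=-0.0375
H=np.array([597.,-221.3,66.])   # hinge middle
tx=np.array([np.cos(psi),np.sin(psi),0]); ty=np.array([-np.sin(psi),np.cos(psi),0]); tz=np.array([0,0,1.])
def tray(x,y,z): # tray frame -> world, z above bench
    return np.array([H[0],H[1],0])+tx*x+ty*y+tz*z
def Rot(x,z):
    x=np.array(x,float);z=np.array(z,float); x/=np.linalg.norm(x); z/=np.linalg.norm(z)
    return np.stack([x,np.cross(z,x),z],1)
E
cat > fold_plan.py <<'E'
from workcell import *
from poses import *
R=Rot(-ty,-tz)
def tip(th,r=84,gap=0):
    x=-r*np.cos(th)-(6+gap)*np.sin(th); z=66+r*np.sin(th)-(6+gap)*np.cos(th)
    return tray(x-11,0,z)
pts=[tip(np.radians(70),gap=22)]+[tip(np.radians(a)) for a in (85,105,125,145,160,172)]
E
python3 - <<'E'
from fold_plan import *
for p in pts: print(p.round(0), inverse_kinematics(p,R))
E
```

```text
[ 531. -219.  135.] [ 0.35956006  0.56182666 -0.10060274  1.81810398  0.07729968  0.76543885
 -1.38974864]
[ 573. -220.  149.] [ 0.33808315  0.59779082 -0.09848405  1.70184989  0.07401562  0.8455708
 -1.4008467 ]
[ 602. -221.  149.] [ 0.32204676  0.63818658 -0.09393022  1.62388312  0.07238512  0.88292203
 -1.40777595]
[ 629. -223.  138.] [ 0.30635618  0.68865456 -0.08718312  1.55477056  0.07062933  0.90124914
 -1.41320288]
[ 651. -223.  119.] [ 0.29296108  0.74232476 -0.07943053  1.50246627  0.06855543  0.89952021
 -1.4166053 ]
[ 663. -224.  100.] [ 0.28518987  0.7808252  -0.0735862   1.47812689  0.06691013  0.88509357
 -1.41783047]
[ 668. -224.   84.] [ 0.28061042  0.80880154 -0.06916315  1.46922638  0.06569178  0.8658262
 -1.41807821]
```

Run:
```python
from fold_plan import *
import cv2
clamp()
movep(pts[0]+[-20,0,75],R)
print(read_state()["time"])
movel(pts[0])
s=read_state();print(s["time"],s["eef_pos"],s["ft_force"])
c=camera("scene");cv2.imwrite("pics/s1.png",c["image"][150:350,150:450].repeat(2,0).repeat(2,1))
```

```text
2.725
3.3917 [ 531.06022865 -219.10930567  135.87183045] [0.4720565  0.7276198  1.23011754]
```

View pics/s1.png

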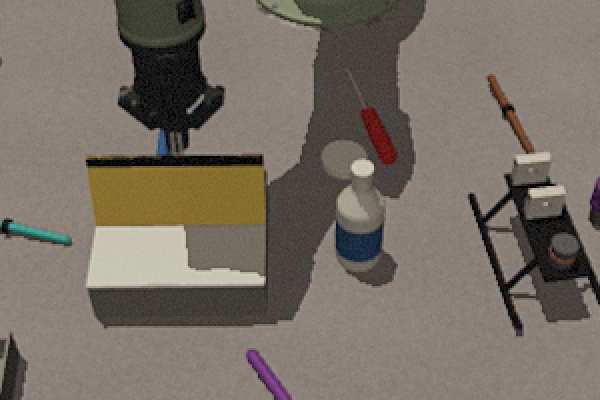

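The closed fingers are in front of the upright panel (crop pixel 175,140) and the path is clear. Pushing along the arc.

Run:
```python
from fold_plan import *
import cv2
for p in pts[1:]:
    h=movel(p,max_speed=120,guard=20); s=read_state(); print(round(s["time"],2),h,s["eef_pos"].round(1),s["ft_force"].round(1))
    if h: break
else:
    p=tip(np.radians(180)); p[2]=70
    h=movel(p,max_speed=40,guard=8); s=read_state(); print(round(s["time"],2),h,s["eef_pos"].round(1),s["ft_force"].round(1))
c=camera("scene");cv2.imwrite("pics/s2.png",c["image"][150:350,150:450].repeat(2,0).repeat(2,1)); np.savez("s2.npz",**c)
```

```text
3.96 False [ 572.2 -220.5  149.3] [-0.9  0.2 -0.4]
4.35 False [ 601.2 -221.4  148.3] [ 0.1 -0.6 -0.5]
4.74 False [ 628.4 -222.5  138. ] [ 0.3 -0.6  0.3]
5.13 False [ 650.7 -223.2  118.9] [-0.2  0.3 -0.1]
5.47 False [ 662.4 -223.7  100.2] [ 0.1 -0.1  0.3]
5.77 False [ 667.9 -223.9   83.4] [-0.4  0.   0.2]
6.12 True [ 670.1 -224.2   72.1] [-3.8  0.6 12.9]
```

View pics/s2.png

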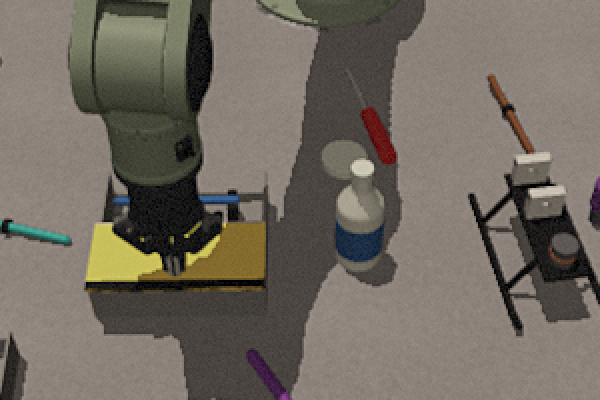

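The yellow panel lies flat on the rear one (crop 175,255); contact at z=72. Next: retract, measure again with tube view, and check the IK of grasp and insertion orientations.

Run:
```python
from fold_plan import *
import cv2
s=read_state(); p=s["eef_pos"]+[0,0,60]
movel(p,max_speed=250)
fy=np.radians(6.0); fx_=np.array([np.cos(fy),np.sin(fy),0]); fyv=np.array([-np.sin(fy),np.cos(fy),0])
a=np.radians(12)
g=tray(-58,27,48)
for sgn in (1,-1):
    zt=np.cos(a)*-tz+np.sin(a)*tx; xt=sgn*(np.cos(a)*tx+np.sin(a)*tz)
    Rg=Rot(xt,zt); print("grasp",sgn,inverse_kinematics(g-zt*grip_point_offset,Rg), inverse_kinematics(g-zt*grip_point_offset+[0,0,120],Rg))
    # after rotation: tube nose -ty -> fx ; tx -> fyv
    Ri=Rot(sgn*fyv,-tz)
    q=np.array([536.5,224,0])-fx_*38+[0,0,90-19]
    print("ins",sgn,inverse_kinematics(q,Ri),inverse_kinematics(q-fx_*100,Ri))
open_gripper()
zt=np.cos(a)*-tz+np.sin(a)*tx
```

```text
grasp 1 [ 0.52603282  0.6970751  -0.35391578  2.01686546  0.62074713  0.305397
 -0.34454972] [ 0.66172145  0.51104915 -0.52871819  1.95657506  0.40766252  0.56007398
 -0.14917124]
ins 1 [ 0.28291271  1.02275    -1.28037319  1.89188431  1.09900972  1.1632466
  0.24797254] [ 0.2738203   0.91099438 -1.27894499  2.1292136   1.08514816  1.0267805
  0.05865234]
grasp -1 [ 0.14140666  0.69123958  0.16634196  2.03671876 -0.6224663   0.26178476
 -2.32944095] [-0.16546038  0.54391736  0.58955573  1.99819088 -0.68352583  0.57506858
 -2.29229706]
ins -1 [-0.42143113  0.62594576 -0.1413304   1.92713787  0.14704834  0.59829902
 -2.12408802] [-0.50392283  0.52584915 -0.14246595  2.16499945  0.16112612  0.46032184
 -2.23802818]
```

```bash
cat >> poses.py <<'E'
def Rg(a_deg):
    a=np.radians(a_deg); zt=-np.cos(a)*tz+np.sin(a)*tx; xt=np.cos(a)*tx+np.sin(a)*tz
    return Rot(xt,zt)
E
python3 - <<'E'
from workcell import *
from poses import *
import cv2
R=Rg(0)
p=tray(-58-20,27,48+130)
movep(p,R)
s=read_state();print(s["time"],s["qpos"].round(2),s["eef_pos"],s["finger_gap"])
for n in ("wrist","top","scene"):
    c=camera(n);cv2.imwrite(f"pics/{n}3.png",c["image"]); np.savez(f"{n}3.npz",**c)
    if n=="wrist": print(c["fx"],c["fy"],c["cx"],c["cy"],c["cam_to_world"].round(3))
print(read_state()["ft_force"])
E
```

```text
8.6167 [ 0.64  0.52 -0.54  1.82  0.34  0.89 -0.1 ] [ 520.38129256 -191.5567421   177.95175466] 85.12220707291358
371.64829954431775 371.64829954431775 323.9625727549488 239.0382618701922 [[ 9.99000e-01  3.60000e-02  1.20000e-02  5.23499e+02]
 [-3.80000e-02  9.47000e-01  3.18000e-01 -1.09869e+02]
 [ 0.00000e+00 -3.18000e-01  9.48000e-01  3.20124e+02]
 [ 0.00000e+00  0.00000e+00  0.00000e+00  1.00000e+00]]
[ 0.20602883  0.65637157 -0.14067375]
```

View pics/wrist3.png

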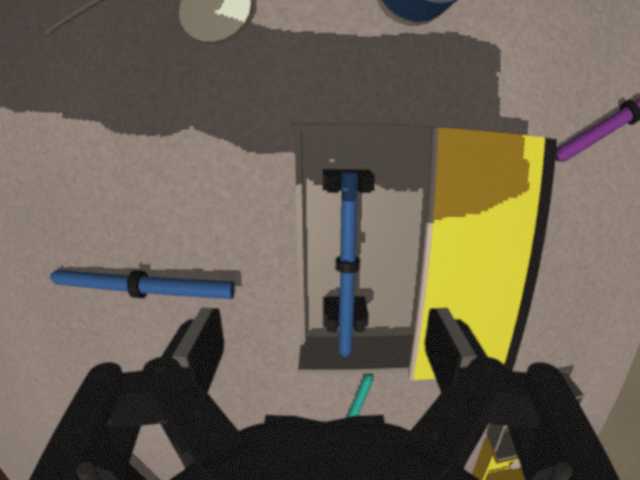

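View pics/top3.png

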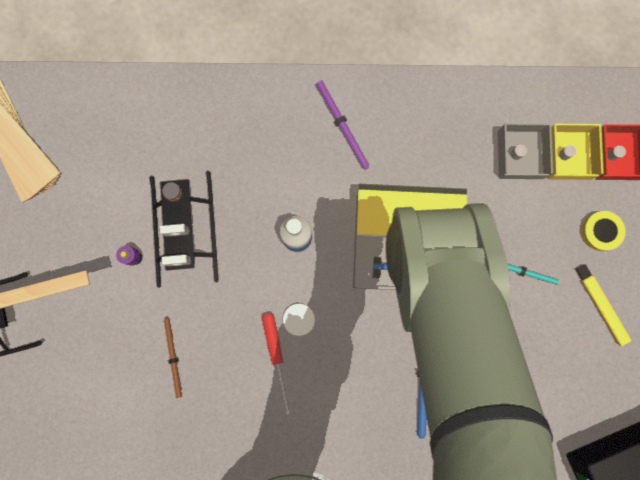

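```bash
cat >> h.py <<'E'
def wray(c,u,v):
    dx=(u-c["cx"])/c["fx"]; dy=(v-c["cy"])/c["fy"]; r=np.hypot(dx,dy)+1e-12
    k=np.sin(r)/r; d=np.array([dx*k,-dy*k,-np.cos(r)]); T=c["cam_to_world"]
    return T[:3,3],T[:3,:3]@d
def w_at_z(c,u,v,h):
    o,d=wray(c,u,v); return o+d*(h-o[2])/d[2]
def wproj(c,P):
    T=c["cam_to_world"]; q=(np.asarray(P)-T[:3,3])@T[:3,:3]; x,y,z=q[0],-q[1],-q[2]
    r=np.hypot(x,y); th=np.arctan2(r,z); k=th/(r+1e-12)
    return c["cx"]+c["fx"]*x*k, c["cy"]+c["fy"]*y*k
E
python3 - <<'E'
from h import *
from poses import *
c=load("wrist3.npz"); im=c["image"]
for a,lab,k in ((im[160:370,290:450],"trayw",3),):
    cv2.imwrite(f"pics/{lab}.png",cv2.resize(a,None,fx=k,fy=k,interpolation=cv2.INTER_CUBIC)[:600])
hsv=cv2.cvtColor(im,cv2.COLOR_BGR2HSV).astype(int)
for v in range(190,350,10):
    b=[u for u in range(330,366) if 95<hsv[v,u,0]<125 and hsv[v,u,1]>90]
    y=[u for u in range(400,480) if 20<hsv[v,u,0]<35 and hsv[v,u,1]>120]
    if b and y:
        P=w_at_z(c,(b[0]+b[-1])/2,v,48); Y=w_at_z(c,y[0],v,66)
        L=lambda P:((P-[H[0],H[1],0])@tx,(P-[H[0],H[1],0])@ty)
        print(v,b[0],b[-1],y[0],"tube",P.round(1)[:2],"loc",np.round(L(P),1),"edge loc",np.round(L(Y),1))
E
```

```text
190 342 356 436 tube [ 540.1 -163.3] loc [-59.   55.8] edge loc [ 2.5 60.3]
200 342 356 435 tube [ 540. -171.] loc [-58.9  48.1] edge loc [ 2.3 52.9]
210 342 355 434 tube [ 539.4 -178.7] loc [-59.1  40.4] edge loc [ 2.1 45.5]
220 342 355 433 tube [ 539.3 -186.6] loc [-59.   32.5] edge loc [ 2.  37.9]
230 342 355 432 tube [ 539.1 -194.5] loc [-58.9  24.6] edge loc [ 1.9 30.3]
240 342 355 431 tube [ 539.  -202.6] loc [-58.7  16.5] edge loc [ 1.8 22.5]
250 341 354 430 tube [ 538.  -210.9] loc [-59.3   8.2] edge loc [ 1.8 14.6]
260 339 354 429 tube [ 537.1 -219.2] loc [-59.9  -0.2] edge loc [1.8 6.5]
280 341 353 427 tube [ 537.2 -236.7] loc [-59.1 -17.6] edge loc [  1.9 -10.2]
290 340 353 426 tube [ 536.7 -245.7] loc [-59.3 -26.6] edge loc [  2.1 -18.8]
300 339 354 425 tube [ 536.6 -254.9] loc [-59.1 -35.9] edge loc [  2.3 -27.7]
310 338 353 424 tube [ 535.6 -264.4] loc [-59.7 -45.4] edge loc [  2.5 -36.8]
320 338 353 422 tube [ 535.5 -274.3] loc [-59.5 -55.2] edge loc [  1.9 -46.2]
330 339 351 421 tube [ 534.9 -284.4] loc [-59.6 -65.4] edge loc [  2.2 -55.9]
340 339 352 419 tube [ 535.3 -294.9] loc [-58.9 -75.9] edge loc [  1.8 -65.9]
```

View pics/trayw.png

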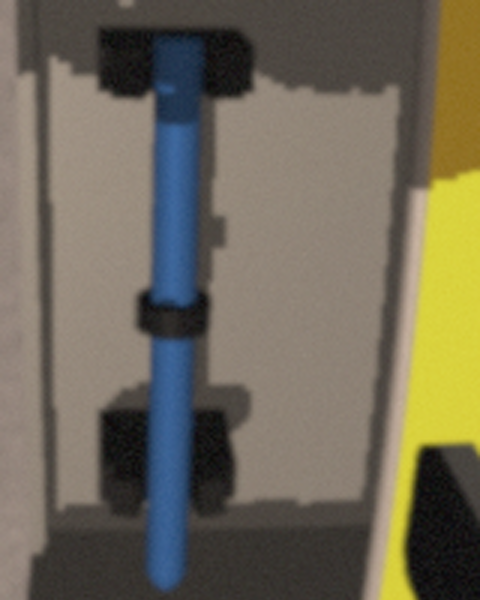

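The wrist view shows the tail at (350,172), collar (347,265), nose (346,353) and the folded panel's edge near column 425. The tube is about 59 mm in front of the hinge edge, so I'll tilt 10° to clear the panel and grasp between collar and rear saddle.

Run:
```python
from workcell import *
from poses import *
import cv2
R=Rg(10); zt=R[:,2]
tcp=tray(-59.4,28,48)-zt*grip_point_offset
movep(tcp+[0,0,70],R)
s=read_state();print(s["time"],s["qpos"].round(2),s["eef_pos"],s["ft_force"].round(1))
h=movel(tcp,max_speed=80,guard=8)
s=read_state();print(h,s["time"],s["qpos"].round(2),s["eef_pos"],tcp,s["ft_force"].round(1))
c=camera("wrist");cv2.imwrite("pics/wrist4.png",c["image"])
```

```text
9.2417 [ 0.6   0.59 -0.47  1.97  0.47  0.51 -0.21] [ 542.12831961 -191.17186881   99.96929688] [ 1.1 -0.6  0.3]
False 10.2667 [ 0.52  0.7  -0.35  1.99  0.57  0.35 -0.29] [ 542.22105812 -191.29881622   30.01779123] [ 541.93645264 -191.21444947   29.58409502] [ 0.3 -0.7  0.3]
```

View pics/wrist4.png

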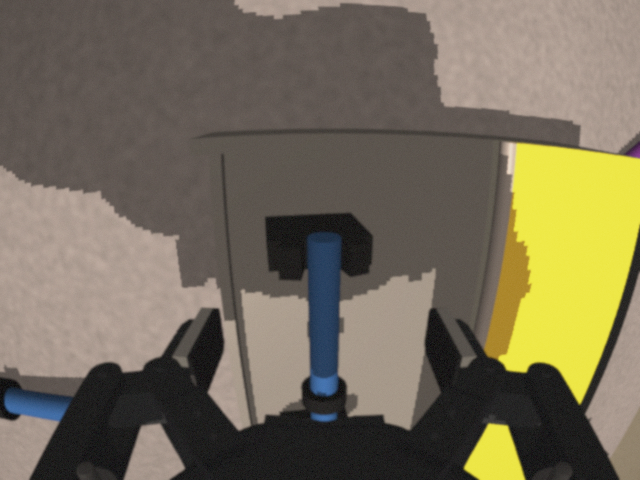

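The tube (column 324) is centred between the fingers (215 and 433), with the collar at (324,395). Clamping and lifting.

Run:
```python
from workcell import *
from poses import *
import cv2
clamp()
s=read_state();print(s["time"],s["finger_gap"],s["ft_force"].round(1),s["torque"].round(2))
p=s["eef_pos"]
movel(p+[0,0,15],max_speed=60); movel(p+[0,0,130],max_speed=150)
s=read_state();print(s["time"],s["finger_gap"],s["qpos"].round(2),s["ft_force"].round(1),s["torque"].round(2))
c=camera("wrist");cv2.imwrite("pics/wrist5.png",c["image"]); np.savez("wrist5.npz",**c,R=s["tool_rot"],p=s["eef_pos"])
```

```text
11.0 9.904798675204484 [-1.5  0.8  3.9] [0.04 0.3  0.01]
12.3167 10.132790111590774 [ 0.67  0.51 -0.55  1.93  0.39  0.63 -0.14] [-0.5 -0.2 -0.4] [0.02 0.21 0.06]
```

View pics/wrist5.png

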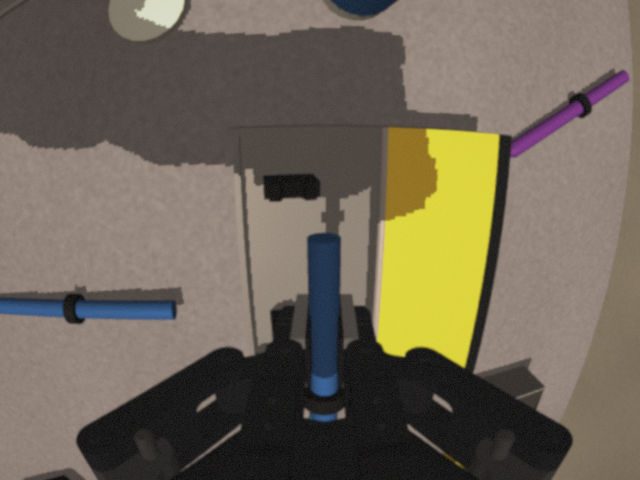

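The tube is firmly held and straight (tail at (323,240), collar (323,400)). Next I'll raise it, pass high over everything, and look down on the frame with the wrist camera.

Run:
```python
from workcell import *
from poses import *
import cv2
R=Rg(0)
p=read_state()["eef_pos"]
movel([530,-185,265],frame=R,max_speed=200)
V=np.array([535,125,265.])
print(inverse_kinematics(V,R))
movel(V,frame=R,max_speed=250)
wait(0.2)
s=read_state();print(s["time"],s["finger_gap"],s["qpos"].round(2),s["eef_pos"],s["ft_force"].round(1),s["torque"].round(2))
for n in ("wrist","top","scene"):
    c=camera(n);cv2.imwrite(f"pics/{n}6.png",c["image"]); np.savez(f"{n}6.npz",**c,R=s["tool_rot"],p=s["eef_pos"])
```

```text
[ 0.16713699  0.43415966 -0.68594117  1.73648456  0.30677001  1.08073609
 -0.65711443]
14.6417 10.064288505188225 [ 0.16  0.43 -0.68  1.74  0.3   1.08 -0.65] [535.1327084  124.13257286 265.02698396] [-1.1  0.3 -0.2] [-0.01  0.03  0.  ]
```

View pics/wrist6.png

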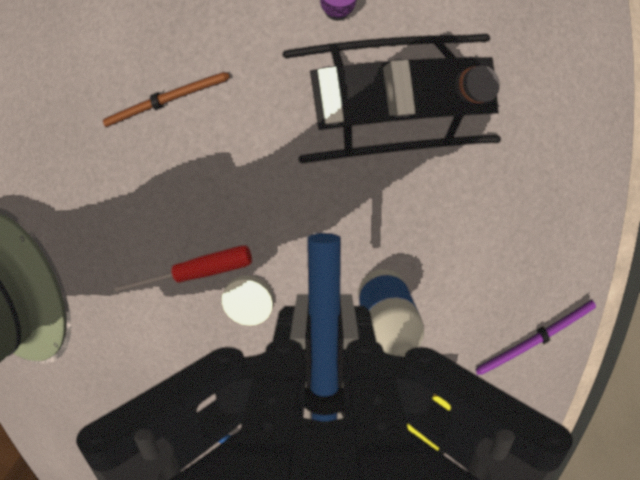

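View pics/scene6.png

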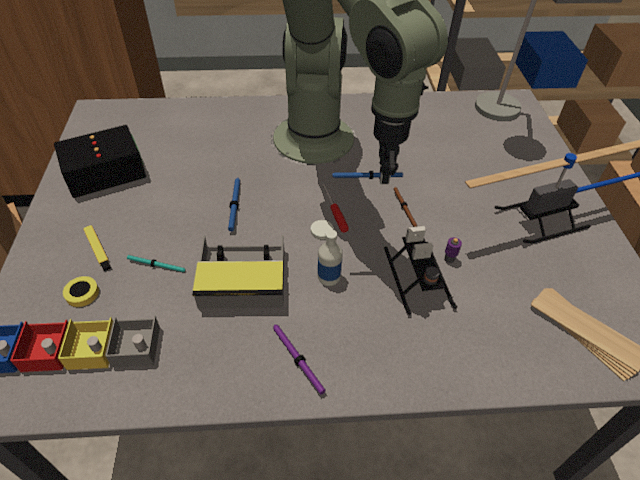

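Run:
```python
from h import *
c=load("wrist6.npz"); im=c["image"]
cv2.imwrite("pics/fr6.png",cv2.resize(im[30:165,280:500],None,fx=3.6,fy=3.6,interpolation=cv2.INTER_CUBIC))
```

```text
(no output)
```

View pics/fr6.png

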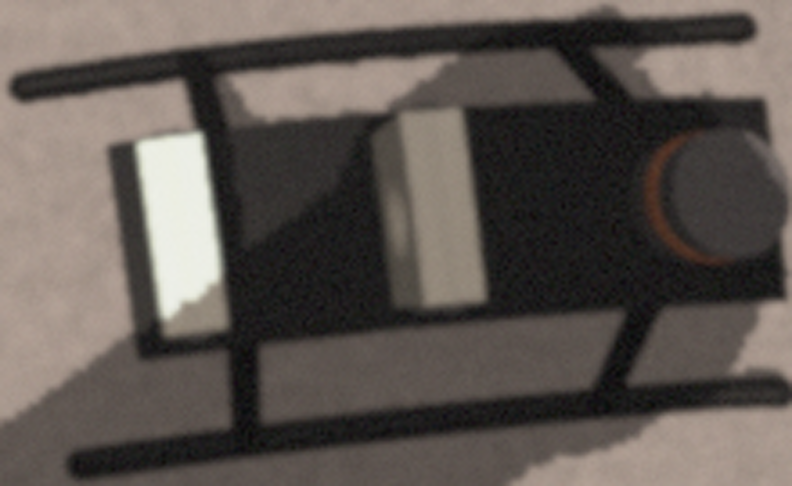

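```bash
cat > fitframe.py <<'E'
from h import *
from scipy.optimize import least_squares
c=load("wrist6.npz")
pix=np.array([(135,137),(204,130),(229,332),(161,338),(400,111),(466,108),(488,301),(422,305),(108,146),(142,357),(766,98),(783,298)],float)
pix=(pix+.5)/3.6-.5+[280,30]
L=np.array([(0,22,110),(14,22,110),(14,-22,110),(0,-22,110),(58,22,110),(72,22,110),(72,-22,110),(58,-22,110),(-7,28,70),(-7,-28,70),(167,28,70),(167,-28,70)],float)
def world(q,L):
    x,y,a=q[:3]; z=q[3] if len(q)>3 else 0
    return np.stack([x+np.cos(a)*L[:,0]-np.sin(a)*L[:,1],y+np.sin(a)*L[:,0]+np.cos(a)*L[:,1],L[:,2]+z],1)
def res(q): return (np.array([wproj(c,P) for P in world(q,L)])-pix).ravel()
for q0 in ([536,224,.1],[536,224,.1,0]):
    r=least_squares(res,q0,loss="soft_l1"); print(r.x.round(4),"rms px",np.sqrt((r.fun**2).mean()).round(2)); 
print(r.fun.reshape(-1,2).round(1).tolist())
# tube check
R,p=c["R"],c["p"]; zt=R[:,2]
g=p-zt*18.7
print("tcp",p,"cam",c["cam_to_world"][:3,3]); 
# expected tail: grip was 26 behind collar back => tail 42 behind
for d in (0,20,40,44): print(d,np.round(wproj(c,g+R[:,1]*d),1),np.round(wproj(c,g-R[:,1]*d),1))
# z-check with depth
E
python3 fitframe.py
python3 - <<'E'
from h import *
c=load("wrist6.npz"); im=c["image"]
cv2.imwrite("pics/tb6.png",cv2.resize(im[225:425,260:390],None,fx=3,fy=3,interpolation=cv2.INTER_CUBIC))
z=c["range_z"]; print(z[250,323],z[300,323],z[350,323],z[95,325],z[90,405])
E
```

```text
[5.369948e+02 2.243259e+02 1.000000e-01] rms px 0.79
[ 5.370815e+02  2.243966e+02  9.980000e-02 -7.567000e-01] rms px 0.78
[[0.6, 1.0], [-0.8, 0.6], [-0.2, -1.4], [1.1, -0.8], [-0.1, 0.3], [-1.3, -0.1], [-0.7, -0.4], [0.7, 0.1], [0.1, -1.0], [-0.6, 1.0], [0.0, -0.4], [1.3, 1.0]]
tcp [535.1327084  124.13257286 265.02698396] cam [538.19768817 205.84953176 407.14438861]
0 [324.  336.1] [324.  336.1]
20 [324.  374.9] [324.1 291.1]
40 [323.9 408. ] [324.2 239.9]
44 [323.9 414. ] [324.2 229. ]
125.0371 132.6844 139.72585 275.6854 273.88693
```

View pics/tb6.png

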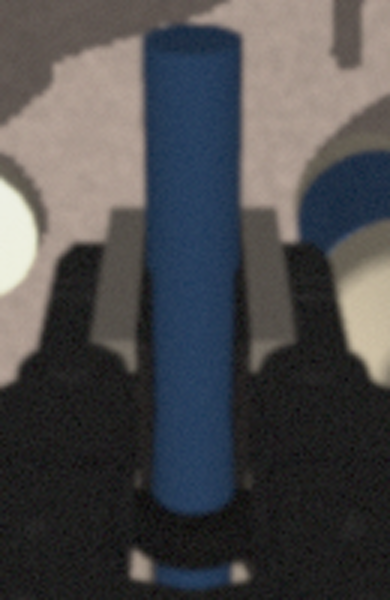

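Run:
```python
from h import *
c=load("wrist6.npz"); R,p=c["R"],c["p"]; z=c["range_z"]; T=c["cam_to_world"]
g=p-R[:,2]*18.7; f=-T[:3,2]
for v in range(244,390,12):
    zz=np.median(z[v-1:v+2,322:327]); o,d=wray(c,324,v); P=o+d*zz/(d@f); print(v,((P-g)@R).round(2))
for u,v in ((325,75),(330,100),(405,75),(410,100),(440,90)):
    zz=z[v,u]; o,d=wray(c,u,v); print(u,v,(o+d*zz/(d@f)).round(1))
```

```text
244 [ -0.05 -40.35  -5.35]
256 [ -0.05 -36.01  -5.34]
268 [ -0.05 -31.7   -5.65]
280 [ -0.04 -26.99  -5.31]
292 [ -0.04 -22.32  -5.39]
304 [ -0.03 -17.29  -5.07]
316 [ -0.03 -12.24  -5.06]
328 [-0.02 -7.08 -5.18]
340 [-0.02 -1.69 -5.28]
352 [-0.01  3.89 -5.43]
364 [-1.000e-02  1.007e+01 -5.150e+00]
376 [ 0.   16.03 -5.54]
388 [ 1.000e-02  2.291e+01 -5.220e+00]
325 75 [540.3 240.7 110.6]
330 100 [543.5 220.6 109.1]
405 75 [603.7 240.5 109.6]
410 100 [607.3 220.1 109.5]
440 90 [645.8 232.4  68.5]
```

```bash
cat >> poses.py <<'E'
fyaw=0.1005; H1=np.array([536.9,224.2,90.])
fx_=np.array([np.cos(fyaw),np.sin(fyaw),0]); fyv=np.array([-np.sin(fyaw),np.cos(fyaw),0])
Ri=Rot(fyv,-tz)
NOSE=119.4
def ins(s,dy=0,dz=0): # TCP for nose at frame x = s
    return H1+fx_*(s-NOSE)+fyv*dy+np.array([0,0,-18.7+0.3+dz])
E
python3 - <<'E'
from workcell import *
from poses import *
D=[(531,-219,135,.56182666,1.81810398),(573,-220,149,.59779,1.70185),(602,-221,149,.6382,1.62388),(629,-223,138,.68865,1.55477),(651,-223,119,.7423,1.5025),(668,-224,84,.8088,1.4692)]
A=[];b=[]
for x,y,z,j2,j4 in D:
    r=np.hypot(x,y); A+= [[np.sin(j2),np.sin(j2+j4),1,0],[np.cos(j2),np.cos(j2+j4),0,1]]; b+=[r,z]
k,res,_,_=np.linalg.lstsq(np.array(A),np.array(b),rcond=None); print(k,res)
from scipy.optimize import fsolve
t=ins(-25)+[0,0,70]; r=np.hypot(t[0],t[1])
s=fsolve(lambda q:[k[0]*np.sin(q[0])+k[1]*np.sin(q.sum())+k[2]-r,k[0]*np.cos(q[0])+k[1]*np.cos(q.sum())+k[3]-t[2]],[.5,2.1]); print(t,s,np.pi-s.sum())
E
```

```text
[527.92584119 419.78612705   3.43565058  -7.83259851] [0.38258461]
[393.22862447 209.71221714 141.6       ] [0.38176146 2.1350621 ] 0.6247690907870305
```

Run:
```python
from workcell import *
from poses import *
import cv2
goto_joints([-0.504,.382,-.142,2.135,.16,.625,0.90])
s=read_state();print(s["time"],s["eef_pos"],s["tool_rot"].round(2).tolist())
movel(ins(-25)+[0,0,60],frame=Ri,max_speed=150)
s=read_state();print(s["time"],s["qpos"].round(2),s["finger_gap"],s["eef_pos"]-ins(-25))
wait(0.2)
for n in ("top","scene"):
    c=camera(n);cv2.imwrite(f"pics/{n}7.png",c["image"]); np.savez(f"{n}7.npz",**c,R=s["tool_rot"],p=s["eef_pos"])
cv2.imwrite("pics/s7z.png",cv2.resize(c["image"][140:330,340:500],None,fx=3,fy=3,interpolation=cv2.INTER_CUBIC))
```

```text
16.2333 [404.58512581 198.76193956 142.52899313] [[-0.09, 1.0, 0.03], [1.0, 0.09, -0.03], [-0.03, 0.03, -1.0]]
16.5083 [-0.48  0.4  -0.17  2.14  0.12  0.61  0.93] 9.823037294275368 [ 0.27377573 -0.47311675 59.90440548]
```

View pics/s7z.png

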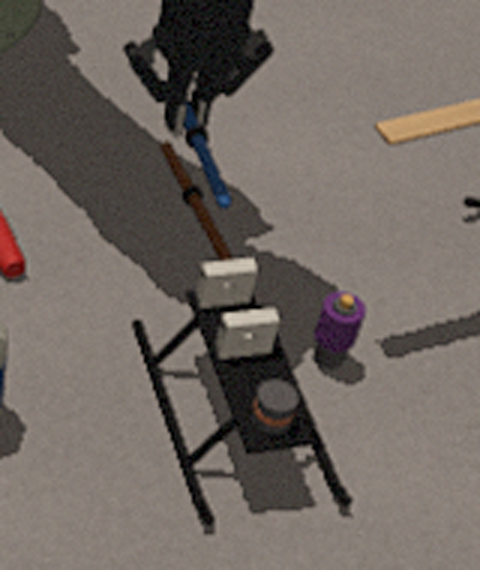

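View pics/top7.png

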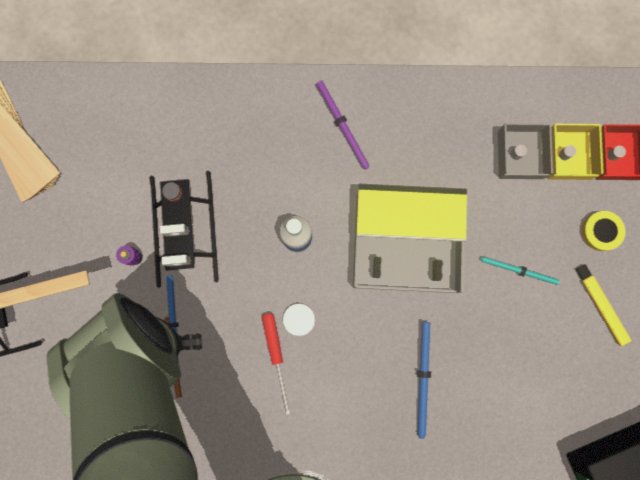

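The top view shows the tube (170,300) lined up with the blocks (175,260) and (174,230), and bystanders in place. Descend, then insert under a force guard.

Run:
```python
from workcell import *
from poses import *
import cv2
movel(ins(-25),frame=Ri,max_speed=100)
wait(0.3)
s=read_state();print(s["time"],(Ri.T@(s["eef_pos"]-ins(-25))).round(2),(Ri.T@s["tool_rot"]-np.eye(3)).round(4).tolist(),s["ft_force"].round(1))
h=movel(ins(-2),max_speed=60,guard=5)
s=read_state();print(h,s["time"],(Ri.T@(s["eef_pos"]-ins(-2))).round(2),s["ft_force"].round(1))
for n in ("top","scene"):
    c=camera(n); np.savez(f"{n}8.npz",**c)
    b=c["image"][225:300,130:230] if n=="top" else c["image"][190:280,380:480]
    cv2.imwrite(f"pics/{n}8z.png",cv2.resize(b,None,fx=6,fy=6,interpolation=cv2.INTER_CUBIC))
```

```text
17.8583 [ 0.05  0.2  -0.35] [[-0.0, -0.0001, 0.0003], [0.0001, -0.0, 0.0006], [-0.0003, -0.0006, -0.0]] [ 0.1 -0.5 -1.1]
False 18.3917 [-0.16 -0.03  0.16] [ 0.6 -0.  -0.8]
```

View pics/top8z.png

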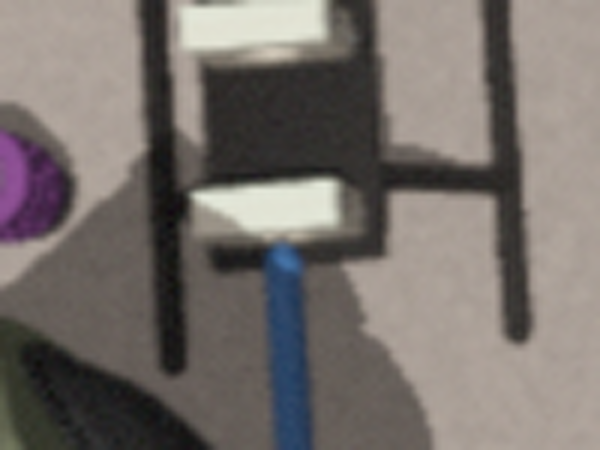

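View pics/scene8z.png

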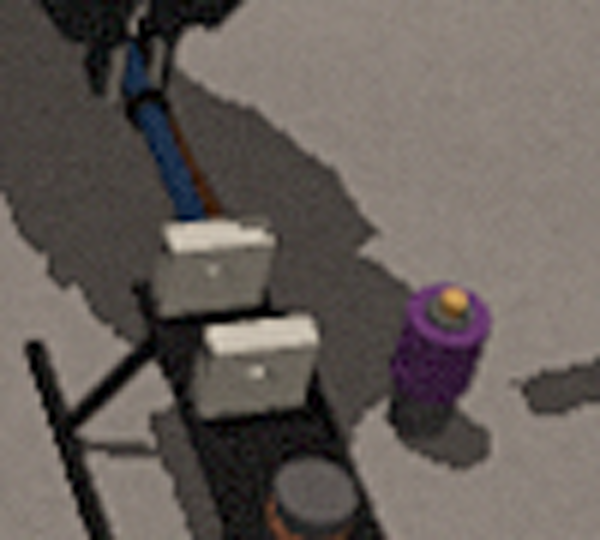

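The nose (crop 284,258 in the top view) sits at the mouth; allowing for parallax, the block centre is at about 284 too. Inserting.

Run:
```python
from workcell import *
from poses import *
f0=read_state()["ft_force"]
for s_ in (10,25,45):
    h=movel(ins(s_),max_speed=40,guard=6)
    s=read_state();print(h,s_,round(s["time"],2),"err",(Ri.T@(s["eef_pos"]-ins(s_))).round(2),"F[y,x,-z]",(Ri.T@(s["ft_force"]-f0)).round(1),"T",(Ri.T@s["torque"]).round(2),s["finger_gap"].round(1))
    if h: break
```

```text
Traceback (most recent call last):
AttributeError: 'float' object has no attribute 'round'
```

Run:
```python
from workcell import *
from poses import *
f0=np.array([.3,-.2,-.9])
def rep(h,s_):
    s=read_state();print(h,s_,round(s["time"],2),"err",(Ri.T@(s["eef_pos"]-ins(s_))).round(2),"F[y,x,-z]",(Ri.T@(s["ft_force"]-f0)).round(1),"T",(Ri.T@s["torque"]).round(2),round(s["finger_gap"],1))
rep(None,10)
for s_ in (25,45,56):
    h=movel(ins(s_),max_speed=40,guard=6)
    wait(0.1); rep(h,s_)
    if h: break
```

```text
None 10 18.94 err [-0.08  0.07  0.06] F[y,x,-z] [ 0.5 -0.6 -0.2] T [ 0.07 -0.01 -0.  ] 9.9
False 25 19.57 err [-0.03 -0.17  0.04] F[y,x,-z] [ 0.5 -0.3  0.1] T [ 0.02 -0.02 -0.04] 10.4
False 45 20.32 err [-0.02 -0.23  0.04] F[y,x,-z] [ 0.5 -0.1 -0.3] T [ 0.   -0.01 -0.03] 9.6
False 56 20.84 err [-0.03 -0.12  0.05] F[y,x,-z] [ 0.4 -1.1  0. ] T [ 0.01 -0.03  0.04] 9.9
```

Run:
```python
from workcell import *
from poses import *
import cv2
f0=np.array([.3,-.2,-.9])
def rep(h,s_):
    s=read_state();print(h,s_,round(s["time"],2),"err",(Ri.T@(s["eef_pos"]-ins(s_))).round(2),"F[y,x,-z]",(Ri.T@(s["ft_force"]-f0)).round(1),"T",(Ri.T@s["torque"]).round(2),round(s["finger_gap"],1))
for s_,v in ((66,30),(80,40)):
    h=movel(ins(s_),max_speed=v,guard=6); rep(h,s_)
    if h: break
else:
    h=movel(ins(90),max_speed=15,guard=8); rep(h,90)
for n in ("scene",):
    c=camera(n); b=c["image"][190:280,380:480]
    cv2.imwrite(f"pics/{n}9z.png",cv2.resize(b,None,fx=6,fy=6,interpolation=cv2.INTER_CUBIC))
```

```text
False 66 21.32 err [-0.04  0.03  0.07] F[y,x,-z] [ 0.4  0.3 -0.7] T [ 0.01  0.01 -0.03] 9.8
False 80 21.82 err [-0.09 -0.01  0.11] F[y,x,-z] [ 0.1 -0.6 -1.1] T [-0.01 -0.02  0.05] 10.3
True 90 22.26 err [-0.11 -5.72  0.44] F[y,x,-z] [ 0.5  0.5 -0.9] T [ 0.03 -0.    0.  ] 10.1
```

View pics/scene9z.png

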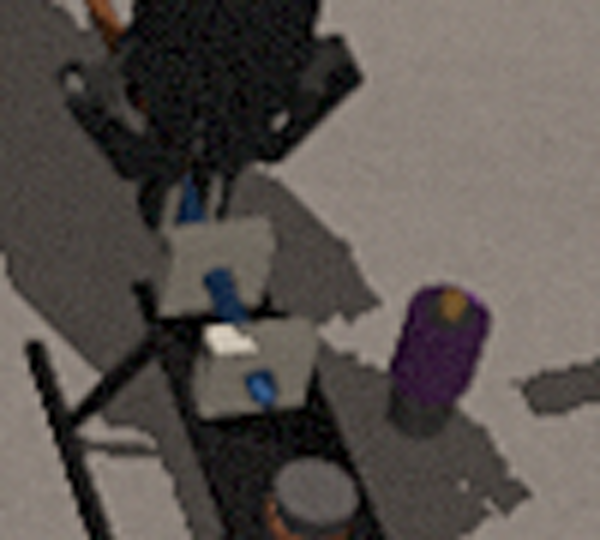

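The tube shows through both blocks (nose at (262,388)) and the guard tripped at nose x≈84.3, as expected for collar contact. A second, firmer press to confirm it's seated.

Run:
```python
from workcell import *
from poses import *
import cv2
f0=np.array([.3,-.2,-.9])
def rep(h,s_):
    s=read_state();print(h,s_,round(s["time"],2),"err",(Ri.T@(s["eef_pos"]-ins(s_))).round(2),"F[y,x,-z]",(Ri.T@(s["ft_force"]-f0)).round(1),round(s["finger_gap"],1))
wait(0.3); rep(None,84)
h=movel(ins(90),max_speed=12,guard=14); rep(h,90)
wait(0.2); rep(h,90)
c=camera("top"); cv2.imwrite("pics/top10z.png",cv2.resize(c["image"][200:300,120:240],None,fx=5,fy=5,interpolation=cv2.INTER_CUBIC))
c=camera("wrist"); cv2.imwrite("pics/wrist10.png",c["image"])
```

```text
None 84 22.61 err [-0.17  0.11  0.51] F[y,x,-z] [-0.5 -0.4 -0.7] 10.2
True 90 22.93 err [-0.23 -5.78  1.06] F[y,x,-z] [0.7 0.5 0. ] 9.7
True 90 23.12 err [-0.34 -5.85  1.21] F[y,x,-z] [0.5 0.5 0. ] 10.1
```

View pics/top10z.png

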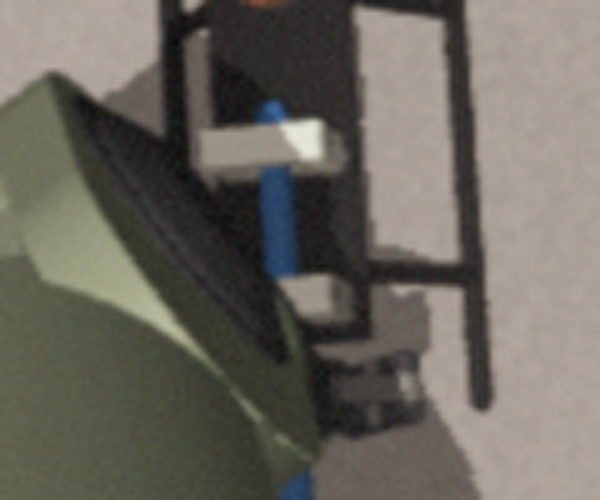

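View pics/wrist10.png

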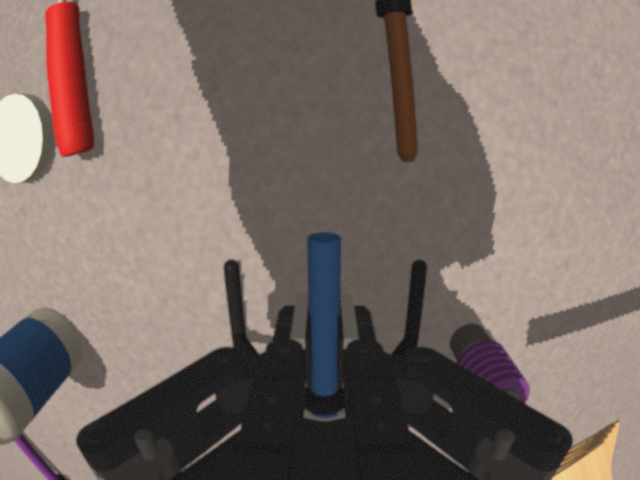

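Contact recurred at the same depth (nose x≈84.2), and the tube hadn't slipped in the jaws (tail still at (323,240)). Releasing and retreating upward.

Run:
```python
from workcell import *
from poses import *
import cv2
open_gripper()
s=read_state();print(s["time"],s["finger_gap"],s["ft_force"].round(1))
p=s["eef_pos"]
h=movel(p+[0,0,90],max_speed=100,guard=8); print(h)
p=read_state()["eef_pos"]
movel(p-fx_*40+[0,0,90],max_speed=150); s=read_state();print(s["time"],s["eef_pos"])
wait(0.3)
for n in ("wrist","scene"):
    c=camera(n); np.savez(f"{n}11.npz",**c,R=s["tool_rot"],p=s["eef_pos"])
    if n=="scene": cv2.imwrite("pics/scene11z.png",cv2.resize(c["image"][190:280,380:480],None,fx=6,fy=6,interpolation=cv2.INTER_CUBIC))
    else: cv2.imwrite("pics/wrist11.png",c["image"])
```

```text
23.9417 85.47694982688432 [-0.8 -0.7  0.8]
False
25.7917 [461.68407126 215.98293273 249.11412307]
```

View pics/scene11z.png

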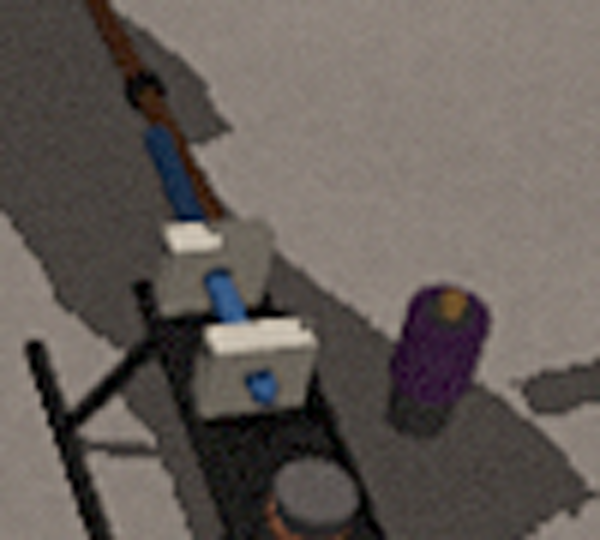

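View pics/wrist11.png

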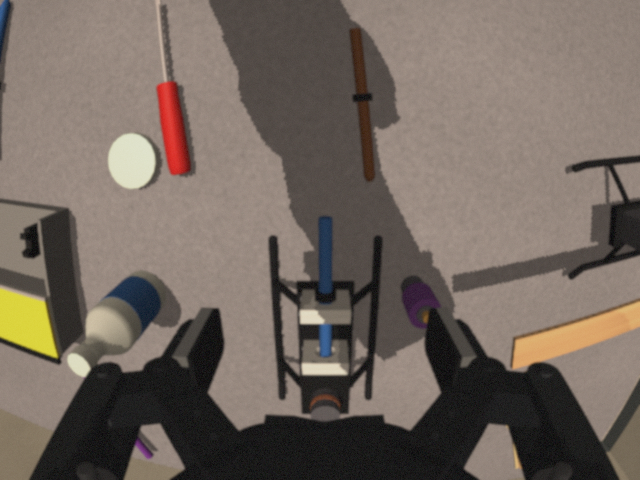

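Run:
```python
from h import *
from poses import *
c=load("wrist11.npz"); im=c["image"]
cv2.imwrite("pics/w11z.png",cv2.resize(im[205:395,265:385],None,fx=3.1,fy=3.1,interpolation=cv2.INTER_CUBIC)[:600])
def P(x,y,z): return H1*[1,1,0]+fx_*x+fyv*y+[0,0,z]
for x in (-72,-74,-76,-78): print("tail",x,np.round(wproj(c,P(x,0,88.5)),1))
for x in (0,-1,-8): print("collar",x,np.round(wproj(c,P(x,0,98.5)),1), np.round(wproj(c,P(x,10,88.5)),1))
print("blk near bottom/top edge",np.round(wproj(c,P(0,15,110)),1),np.round(wproj(c,P(0,15,70)),1),"blk2 far top",np.round(wproj(c,P(72,0,110)),1))
```

```text
tail -72 [325.1 222.4]
tail -74 [325.1 220.2]
tail -76 [325.1 217.9]
tail -78 [325.1 215.6]
collar 0 [324.9 303.6] [335.8 298.5]
collar -1 [324.9 302.6] [335.8 297.5]
collar -8 [324.9 295.6] [335.9 290.7]
blk near bottom/top edge [342.2 309.8] [340.5 289.7] blk2 far top [324.6 374.6]
```

View pics/w11z.png

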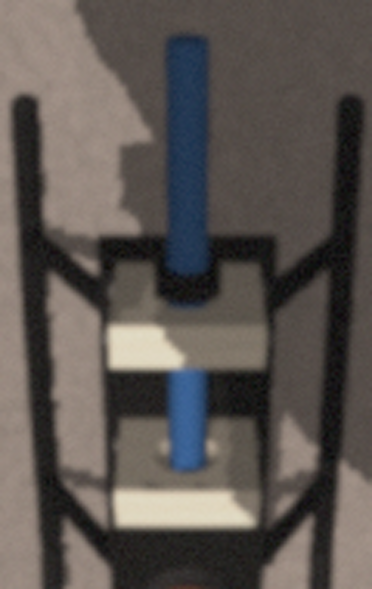

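A blue sliver below the collar (crop (187,300)) suggests the collar may not be quite home. Measuring more closely.

Run:
```python
from h import *
from poses import *
c=load("wrist11.npz"); im=c["image"]
cv2.imwrite("pics/w11zz.png",cv2.resize(im[275:325,295:355],None,fx=12,fy=12,interpolation=cv2.INTER_NEAREST))
z=c["range_z"]; f=-c["cam_to_world"][:3,2]
for v in list(range(212,224))+list(range(286,314)):
    o,d=wray(c,325,v); P=o+d*z[v,325]/(d@f); q=P-H1*[1,1,0]; print(v,im[v,325],"x",round(q@fx_,1),"y",round(q@fyv,1),"z",round(P[2],1))
```

```text
212 [76 80 89] x -59.2 y -0.0 z 0.2
213 [73 77 86] x -58.0 y -0.0 z 0.0
214 [71 74 82] x -56.6 y -0.0 z -1.2
215 [64 62 63] x -55.9 y -0.0 z 0.5
216 [66 55 55] x -76.3 y -0.1 z 83.4
217 [58 40 32] x -76.7 y -0.1 z 88.3
218 [68 47 34] x -76.6 y -0.1 z 91.3
219 [76 53 34] x -75.8 y -0.1 z 91.3
220 [85 57 40] x -75.5 y -0.1 z 93.4
221 [81 52 31] x -74.5 y -0.1 z 93.1
222 [85 56 38] x -73.6 y -0.1 z 93.0
223 [82 55 33] x -72.7 y -0.1 z 92.6
286 [84 57 40] x -15.1 y 0.1 z 93.7
287 [81 54 33] x -14.7 y 0.1 z 94.9
288 [83 53 34] x -13.1 y 0.1 z 93.5
289 [84 56 35] x -12.5 y 0.1 z 94.4
290 [81 52 30] x -10.8 y 0.1 z 93.0
291 [79 52 34] x -10.3 y 0.1 z 93.9
292 [71 48 34] x -9.6 y 0.1 z 94.6
293 [58 46 33] x -8.6 y 0.1 z 94.4
294 [37 31 26] x -7.7 y 0.1 z 94.7
295 [18 16 22] x -8.2 y 0.1 z 97.6
296 [17 19 18] x -6.6 y 0.1 z 96.5
297 [21 23 25] x -6.4 y 0.1 z 98.0
298 [16 20 21] x -6.2 y 0.1 z 99.7
299 [16 26 25] x -4.4 y 0.1 z 98.1
300 [25 24 24] x -3.4 y 0.1 z 98.0
301 [24 24 24] x -2.5 y 0.1 z 98.3
302 [36 29 24] x -1.8 y 0.1 z 98.9
303 [61 50 40] x 1.8 y 0.1 z 94.0
304 [74 67 63] x 2.3 y 0.1 z 95.0
305 [80 79 81] x 0.7 y 0.1 z 99.8
306 [75 81 87] x -0.5 y 0.1 z 104.0
307 [75 83 88] x -0.0 y 0.1 z 105.0
308 [78 86 93] x 0.3 y 0.1 z 106.1
309 [ 83  92 102] x 0.6 y 0.1 z 107.5
310 [ 95 107 113] x 0.1 y 0.1 z 110.2
311 [104 116 124] x 1.7 y 0.1 z 109.1
312 [104 115 125] x 2.5 y 0.1 z 109.5
313 [106 120 128] x 3.2 y 0.1 z 109.9
```

View pics/w11zz.png

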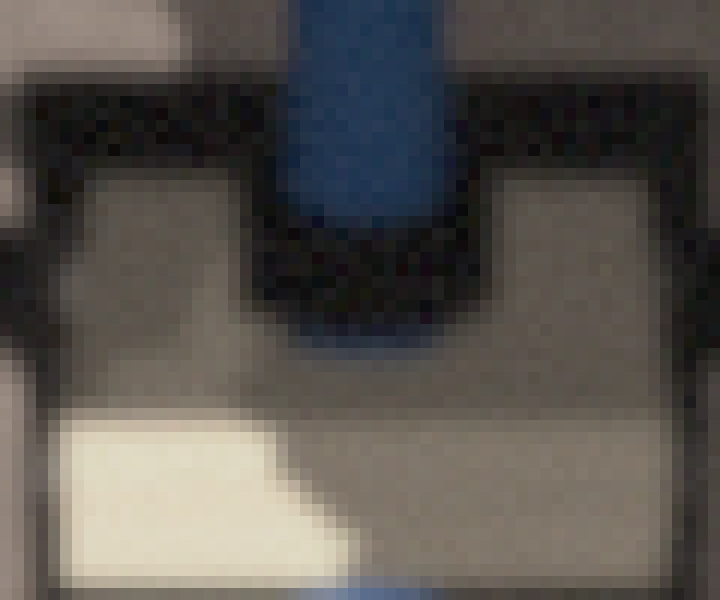

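The collar spans x≈-8.4 to about -0.5 mm and the tail is at -76.4, so it's seated to within about 1 mm; the sliver is tube seen inside the chamfer. To be sure, I'll nudge the tail gently with closed fingers under a light guard.

Run:
```python
from workcell import *
from poses import *
import cv2
def T(x,z): return H1*[1,1,0]+fx_*x+np.array([0,0,z])
clamp()
movel(T(-112,180),frame=Ri,max_speed=150)
h=movel(T(-112,82),max_speed=120,guard=6); wait(.2); print(h,read_state()["ft_force"].round(1))
h=movel(T(-92,82),max_speed=60,guard=6); print(h)
h=movel(T(-83,82),max_speed=12,guard=7)
s=read_state(); print(h,s["time"],(Ri.T@(s["eef_pos"]-T(0,82))).round(2),s["ft_force"].round(1))
p=s["eef_pos"]
movel(p-fx_*40,max_speed=80)
movel(T(-110,235),frame=Ri,max_speed=150)
wait(.3)
s=read_state();print(s["time"])
c=camera("wrist"); np.savez("wrist12.npz",**c); cv2.imwrite("pics/wrist12.png",c["image"])
cv2.imwrite("pics/w12.png",cv2.resize(c["image"][200:400,250:400],None,fx=3,fy=3,interpolation=cv2.INTER_CUBIC))
```

```text
False [-0.4 -0.2 -0.4]
False
True 29.8167 [ -0.24 -87.02   0.44] [-1.1  0.5 -0.2]
31.95
```

View pics/wrist12.png

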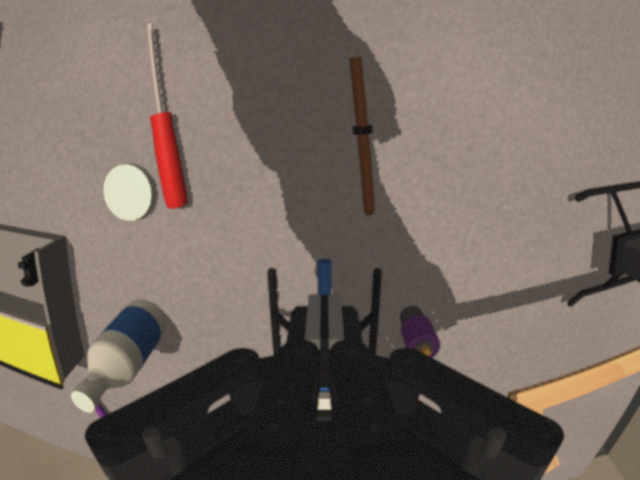

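Firm contact came with the tail at x=-76.0, so the collar is home. Moving clear and making the final check.

Run:
```python
from workcell import *
from poses import *
import cv2
goto_joints([0.15,0.2,-.1,1.9,.1,1.04,0.3])
s=read_state();print(s["time"],s["eef_pos"])
for n in ("top","scene"):
    c=camera(n);cv2.imwrite(f"pics/{n}13.png",c["image"]); np.savez(f"{n}13.npz",**c)
from h import *
import numpy as np
for n in ("top","scene"):
    c=load(f"{n}13.npz"); W=cloud(c); hsv=cv2.cvtColor(c["image"],cv2.COLOR_BGR2HSV)
    ye=(hsv[...,0]>18)&(hsv[...,0]<35)&(hsv[...,1]>120)&(np.hypot(W[...,0]-645,W[...,1]+220)<130)&(W[...,2]>50)
    P=W[ye]
    if len(P): print(n,"yellow",len(P),np.percentile(P[:,2],[5,50,95]).round(1),np.percentile(P[:,0],[2,98]).round(0))
cv2.imwrite("pics/scene13z.png",cv2.resize(c["image"][180:290,370:490],None,fx=5,fy=5,interpolation=cv2.INTER_CUBIC))
```

```text
33.25 [ 462.66807232 -109.90162997  299.3953351 ]
top yellow 4803 [68.7 72.2 76. ] [599. 683.]
scene yellow 2527 [70.  73.3 76.4] [601. 694.]
```

View pics/top13.png

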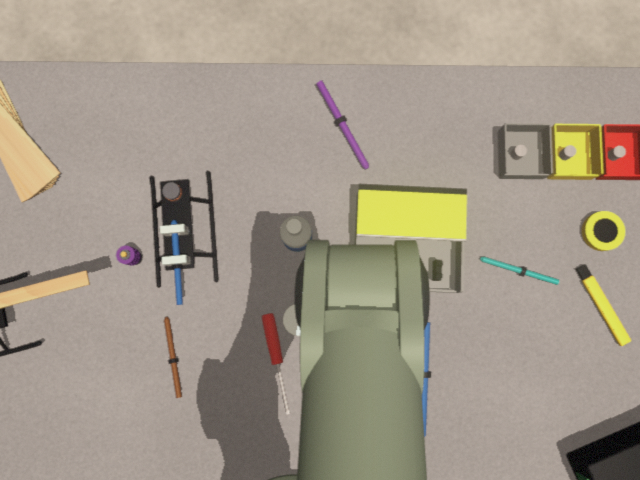

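View pics/scene13z.png

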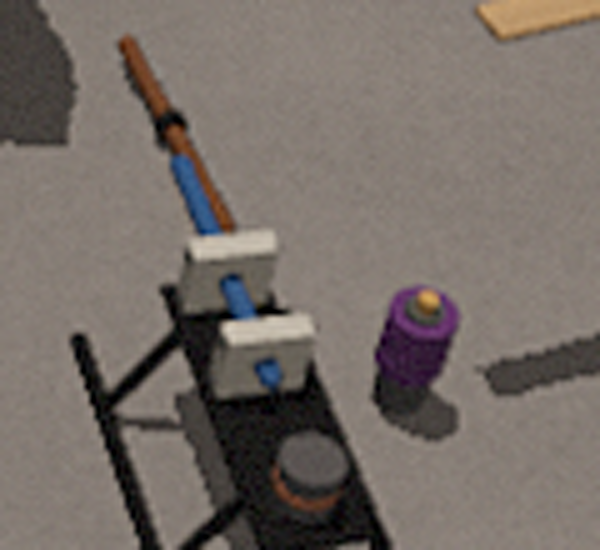

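The tube lies through both blocks (top view, tail at (179,300)), the panel is flat at z≈72, and the bottle (296,232), lid (292,320), engine (127,255) and screwdriver (272,340) are where they started. Handing in.

```bash
python3 -c "
from workcell import *
finish_job(); print(read_state()['time'])"
```

```text
the job is handed in; nothing more can be done
the job is handed in; nothing more can be done
```

I folded the yellow panel flat onto the white one. I then took the small blue tube from the tray, threaded it through both blocks until the collar stopped against the first, released it and moved the arm clear. I handed the job in at about 33 s of the 72 s.

**Last checks**
- **Panel:** the depth readings put it level, at about 72–73 mm.
- **Tube:** its nose shows beyond the second block. After release I gave the tail a gentle push, and it stopped firm with the tail at x = -76.0 mm in the frame's axes. That is where it should be with the collar home.
- **Bystanders:** the bottle, engine and screwdriver appear in the final top view where they started. The lid was partly hidden by the arm there; the part that showed was in its starting place.

**Checks that disagreed**
- **Blue sliver:** a close wrist picture before that push showed one just ahead of the collar. I took it to be the tube inside the hole's chamfer, and depth there allowed a gap of at most about 1 mm. The last pictures don't show the collar face itself, so the stop position is my evidence that it is home.
- **Tool height:** the tool was about 1.2 mm low after the second press of the collar against the block, with no force showing.

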